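Latch a lifting hook onto the test pin and prove its safety latch

ROBOT

A 6-joint arm with a two-finger parallel gripper is mounted at the origin on a cart in front of the work surface, level with it; the furniture and walls round the work are solid. World frame = base frame: x ahead of the robot, y to its left, z up, the work surface at z = 0. Lengths are in mm, angles in rad, forces in N, time in s.
With the tool pointing down it reaches from about 400 to 925 mm from the base axis. Payload 12.5 kg.
Tool frame: the origin (TCP) lies at the very end of the fingers, on their centre line; the grasp point (between the pads) lies 19 mm behind it; z points along the fingers, y is the line along which they close (so a half turn about z gives the same grasp; the last joint's range is limited). The gripper opens to 95 mm and grips with 3 to 60 N. Pads are 20 mm wide; open, the fingers measure 119 mm over their backs; the gripper's body (75 mm by 180 mm) begins 59 mm behind the grasp point.
Start: joints at [-1.338, 0.491, 1.559, -0, 1.092, -0.106], TCP at [207.746, -589.482, 214.661] pointing down, gripper open.
Joint ranges: [-3.1, 3.1], [-0.84, 2.19], [0.05, 2.79], [-1.13, 4.28], [0.06, 2.93], [-2.69, 2.69]. Speed limits (rad/s): [2.22, 2.22, 2.79, 3.14, 3.14, 3.14].

INTERFACE

Orientations are given as [roll, pitch, yaw] about the fixed x, y, z axes, in that order (R = Rz(yaw) Ry(pitch) Rx(roll)).
In Python, from cell import state, imaging, env, spot_in, mark_of gives the robot as it stands. The module is installed in compiled form; this text tells all that it offers.
- The arm moves only by the tool step_arm, never from a script. Its argument "increments" is a list of rows, each an object with "slide": the shift along the tool's x, y, z in m, a list of three; "roll": the turn about the tool's z in rad. A call has 1 to 5 rows; each row is the pose to reach, as a shift and turn from the pose commanded when the call began, along the tool's axes at that moment; what a row does not reach only later rows make up. A row lasts 1/8 s, in which the tool goes at most 62.5 mm and 10.7 degrees, less where a joint would pass 70% of its speed; a pose out of reach is approached as far as the arm can. A call with a gripper value outside its range is refused whole. "fingers" is the opening, from 0 (shut) to 1 (fully open), set as the call begins (left out, the last holds). The fingers move at their own pace and stop on an object; the grip force is fixed at half the most. Time passes only in rows, so rows that repeat a pose let the fingers close. It gives the time, the measured TCP pose, the force, the opening and the grip force at its end, in the units of the state.
- state(): the state, without advancing time (a new reading comes with each control period).
- imaging.read_camera(name): name is "side" or "top" or "wrist"; returns a dict with "color" (400x640x3 uint8, red, green, blue), "z_map" (400x640 float32, mm along the optical axis (not along the pixel's ray), 0 where there is no reading), "intrinsics" (3x3 intrinsics, pixels), "camera_from_world" (4x4, takes a point from world to camera coordinates). Camera axes: x right, y up, looking along -z (the intrinsics and any distortion apply to the point x, -y, -z); pixel columns grow to the right and rows downward; lengths in mm; the calibration is good to about 2 mm. A picture is of the moment at which its call begins.
- env.job_done(): hands the job in; it is judged then, once.
Trained networks look in the newest picture that a camera, given by its name, has taken for a name from the list of things; names that differ only in an ending like _2 or _b are one class to them, and where a whole thing is asked for, a point or a joint stands for the part that bears it (a point fixed in the world has none). Each returns a list of dicts, best first, with "confidence" (0 to 1); they miss things now and then, are a little off and sometimes report something else, mostly with a low value. They report only what shows in the picture. A call takes as long as a camera call.
- spot_in(camera, target): "bbox" ([left, top, right, bottom] in pixels, round what is visible of it).
- mark_of(camera, target): "uv" ([column, row] in pixels: a listed point, or the origin of a listed thing).
The state is a dict: "t": time; "joints": joint angles; "qvel": joint speeds; "tau": joint torques, N m; "eef_pos": TCP position; "tcp_rot": TCP orientation; "ft_force": force on the tool from outside, world axes, zero at the start; "moment": the same for the moment, N m; "opening": opening from 0.0 (shut) to 1.0 (fully open); "grip_force": force on a finger pad.
Only numpy, scipy, OpenCV 4.12 (cv2) and the standard library are available. Lean on these libraries where they do the work, as an engineer would, in place of code of your own. Each camera call takes 0.05 s, during which the arm holds its last target. There are 200 camera calls.

TASK

Prove the safety latch of the lifting hook: set the hook flat on the test plate in front of the headed pin, push its mouth gently onto the pin until the pin is past the sprung latch and the latch snaps shut behind it, then tug the hook straight back so that the latch is felt to hold it (about 10 N for half a second). Never let hook and test pin or plate press on one another with more than 35 N. Leave the hook lying flat on the plate, latched on the pin, and do not disturb the other things on the table.

Things in the scene. Friction and masses are not known exactly. Their poses are not given: they have to be found in the camera images.
- plate: Test plate, fixed, aluminium, 139 x 84 x 8 mm. Origin on the table at the NOMINAL pin point, z up, +x = direction in which the hook is pushed on (ahead, within 15 deg), y left. Slab x -105..+34 mm, y -42..+42. The upright steel pin, 14 mm thick, is clamped in a cross slide: true axis up to 9 mm off nominal along x and 6 mm along y. This offset is not measured; it must be felt or seen.
- pin_head_nominal (a point): Point 35 mm above the plate's origin (axes of the plate): nominal centre of the pin's round head, 30 mm across, 6 mm thick, with a flat nut on top that ends 41 mm above the table. Between slab and head the bare pin shows 24 mm. The head is wider than the hook's throat, so the hook must be slid on from the side, lying on the slab. The pin shares the unmeasured offset given for the plate.
- hook_throat (a point): Loose dark steel hook, 0.36 to 0.6 kg, 18 mm thick (rivet 20.5). Point on its flat underside where the pin's axis comes when the pin bottoms in the throat. Hook axes: +x out of the mouth, z up. Hook spans x -85..+54, y -30..+30 mm. Throat walls y = -9 and (recessed for the folded latch) +18.5 mm. Lips flare from 19 mm wide at x = 36 to 44 mm at x = 52. Lies flat on the table at the start.
- hook_grip (a point): Centre of the gripping area on the hook's upright black handle, a block 16 mm (hook x) by 28 mm (hook y) on the shank, its top 76 mm above the hook's underside. This point lies at hook x = -50, y = +2 mm, 58 mm above the underside; axes as hook_throat. Grip across the 16 mm (along hook x) for a firm hold.
- latch (a joint): Sprung latch across the throat (rad): 0 shut (stop), 1.3 folded inward; pivot at hook x = 29, y = 15 mm, 24 mm long. Pin touches it from outside at hook x = 35 mm; pushing on takes 5 to 15 N incl. friction and some side force; about 1 rad is reached, it snaps shut with the pin at x = 0 to 6 mm. Pulled back, the shut latch meets the pin at x = 15 mm. Also reads 0 before the pin reaches it.
- bottle_mid (a point): small dark screw-cap bottle, 30 mm across and 62 mm high, standing; bystander
- tub_01: open pink tub, 96 mm across, 55 mm high, left side; origin under its centre; bystander
- tub_08: open pink tub like tub_01, behind it; bystander
- lid_up: pink lid 98 mm across, 16 mm high, lying open side up at the right; bystander
- screwdriver: screwdriver 190 mm long, 29 mm thick, lying near the front edge; bystander

How it is judged:
By the outcome, as a careful person would: the job done as asked, in the order asked, and still so for the second after the job is handed in, with the robot touching nothing.
It also fails if it takes over 72 s, if anything falls off the work surface, if the arm or the gripper's body presses on something with over 40 N, if the wrist force passes 120 N, or if a joint passes its speed limit or range.

## Working session

There is one attempt and no reset: what is moved stays moved. The work goes in short steps, Python scripts to look and compute and a tool call to move; the robot and the scene stay as the last step left them, time stands still between calls to the robot, and variables do not carry over. Pictures are saved under pics/ and viewed, at most 10 in all, crops included, and the job is handed in when it is done.

Besides the shell and the picture viewer there is one more tool, called after "Emit:" by a JSON object that holds its "fn" and its "kwargs". step_arm: Moves the arm, as the interface text tells. Its arguments: {"type":"object","properties":{"increments":{"type":"array"},"fingers":{"type":"number"}},"required":["increments"]}

```bash
mkdir -p pics
cat > h.py <<'E'
import numpy as np, cv2
from cell import state, imaging, env, spot_in, mark_of
def cam(n):
    return imaging.read_camera(n)
def ray(c,uv):
    K=np.array(c["intrinsics"]);T=np.array(c["camera_from_world"])
    d=np.array([(uv[0]-K[0,2])/K[0,0],-(uv[1]-K[1,2])/K[1,1],-1.0])
    R=T[:3,:3];o=-R.T@T[:3,3]
    return o,R.T@d
def at_z(c,uv,z):
    o,d=ray(c,uv);return o+d*(z-o[2])/d[2]
def depth(c,uv):
    o,d=ray(c,uv);return o+d*float(c["z_map"][int(round(uv[1])),int(round(uv[0]))])
def cloud(c):
    v,u=np.mgrid[0:400,0:640];K=np.array(c["intrinsics"]);T=np.array(c["camera_from_world"])
    z=c["z_map"].astype(float)
    P=np.stack([(u-K[0,2])/K[0,0]*z,-(v-K[1,2])/K[1,1]*z,-z],-1)
    W=(P-T[:3,3])@T[:3,:3]; W[z==0]=np.nan
    return W
def proj(c,p):
    K=np.array(c["intrinsics"]);T=np.array(c["camera_from_world"])
    q=T[:3,:3]@np.array(p)+T[:3,3];return K[0,0]*q[0]/-q[2]+K[0,2],K[1,1]*-q[1]/-q[2]+K[1,2]
def save(c,n): cv2.imwrite("pics/"+n,c["color"][:,:,::-1])
E
python3 - <<'E'
from h import *
np.set_printoptions(precision=1,suppress=True)
for n in ["top","side"]:
    c=cam(n); save(c,n+"1.png"); print(n,c["intrinsics"],ray(c,(320,200)))
    for t,z in [("plate",0),("pin_head_nominal",35),("hook_throat",0),("hook_grip",58),("bottle_mid",31),("tub_01",0),("tub_08",0),("lid_up",0),("screwdriver",0)]:
        for m in mark_of(n,t)[:2]: print(t,np.array(m["uv"]),round(m["confidence"],2),at_z(c,m["uv"],z))
        for m in spot_in(n,t)[:1]: print("   box",np.array(m["bbox"]),round(m["confidence"],2))
a=cv2.imread("pics/top1.png");b=cv2.imread("pics/side1.png")
print(state())
E
```

```text
top [[387.4   0.  325.5]
 [  0.  387.4 201.6]
 [  0.    0.    1. ]] (array([ 447.2,   40.7, 1112.2]), array([ 0.1,  0. , -1. ]))
plate [267.2 210.8] 0.8 [544.9 209.3   0. ]
   box [248.7 195.4 286.8 251.1] 0.67
pin_head_nominal [268.8 212.5] 0.95 [537.  199.5  35. ]
pin_head_nominal [355.1 252.6] 0.43 [425.1 -39.9  35. ]
   box [250.3 200.  286.5 250.5] 0.81
hook_throat [426.4 205.7] 0.85 [ 557.8 -249.8    0. ]
   box [174.1 211.7 209.1 245.4] 0.63
hook_grip [435.1 219.3] 0.67 [ 514.7 -257.1   58. ]
   box [414.3 189.3 441.5 235.7] 0.96
bottle_mid [353.2 219.7] 0.54 [516.2 -36.   31. ]
   box [346.3 211.8 359.9 226.2] 0.59
tub_01 [211.5 196.7] 0.93 [586.4 371.    0. ]
tub_01 [195.1 226. ] 0.78 [501.9 415.7   0. ]
   box [189.2 178.2 226.3 213.7] 0.72
tub_08 [211.5 196.7] 0.93 [586.4 371.    0. ]
tub_08 [195.1 226. ] 0.78 [501.9 415.7   0. ]
   box [189.2 178.2 226.3 213.7] 0.72
lid_up [448.5 161.3] 0.97 [ 687.9 -318.6    0. ]
   box [432.9 144.1 473.8 176.5] 0.71
screwdriver [357.6 254.4] 0.56 [419.3 -49.5   0. ]
   box [324.2 245.3 357.1 255.4] 0.85
side [[444.3   0.  326.2]
 [  0. 
[... 850 characters left out ...]
 387.5   0. ]
   box [221.7 247.1 268.9 285.9] 0.95
lid_up [342.8 182.2] 0.64 [ 671.1 -327.3    0. ]
lid_up [299.  236.7] 0.47 [584.5 142.1   0. ]
   box [327.  172.4 348.7 185.2] 0.83
screwdriver [376.1 221.8] 0.73 [430.9 -36.3   0. ]
screwdriver [365.6 192.4] 0.56 [ 553.1 -257.6    0. ]
   box [356.  207.9 394.  231.9] 0.47
{'t': 1.9, 'joints': array([-1.3,  0.5,  1.6,  0. ,  1.1, -0.1]), 'qvel': array([ 0.,  0.,  0., -0.,  0., -0.]), 'tau': array([  0. , -61.2, -25.8,   0.1,   0. ,  -0. ]), 'eef_pos': array([ 207.7, -589.5,  214.6]), 'tcp_rot': array([ 3.1, -0. ,  0.3]), 'ft_force': array([0.6, 0.3, 0.3]), 'moment': array([-0.,  0.,  0.]), 'grip_force': 0.0, 'opening': 1.0009020461698255}
```

```bash
python3 - <<'E'
import cv2
a=cv2.imread("pics/top1.png")
x=cv2.resize(a[170:270,230:300],None,fx=5.5,fy=5.5,interpolation=cv2.INTER_CUBIC)
y=cv2.resize(a[170:270,400:470],None,fx=5.5,fy=5.5,interpolation=cv2.INTER_CUBIC)
cv2.imwrite("pics/c1.png",cv2.hconcat([x,y]))
E
python3 - <<'E'
import sys;sys.path.insert(0,'.')
from h import *
np.set_printoptions(precision=2,suppress=True)
c=cam("top");W=cloud(c)
# plate axis, hook axis from cloud
def rect(lo,hi,zl,zh):
    m=(W[...,0]>lo[0])&(W[...,0]<hi[0])&(W[...,1]>lo[1])&(W[...,1]<hi[1])&(W[...,2]>zl)&(W[...,2]<zh)
    P=W[m][:,:2].astype(np.float32); return len(P),cv2.minAreaRect(P),P.mean(0),np.median(W[m][:,2])
print("plate",rect((400,120),(640,290),4,16))
print("head",rect((500,160),(590,240),28,48))
print("hook",rect((440,-320),(640,-190),10,28))
print("handle",rect((440,-320),(640,-190),55,95))
s=state();print(s["t"],s["tcp_rot"],s["eef_pos"])
E
```

```text
plate (1546, ((520.8423461914062, 204.9051971435547), (169.7657928466797, 238.04751586914062), 89.95140075683594), array([504.5 , 207.28], dtype=float32), np.float64(8.87067836933353))
head (89, ((547.7858276367188, 204.05201721191406), (27.8281192779541, 25.165597915649414), 89.0845718383789), array([547.25, 203.87], dtype=float32), np.float64(39.79434184477094))
hook (473, ((527.0191650390625, -256.85430908203125), (167.6006622314453, 57.355018615722656), 20.869752883911133), array([ 540.46, -245.41], dtype=float32), np.float64(18.988284113980967))
handle (78, ((507.55035400390625, -254.61978149414062), (16.52855682373047, 27.549375534057617), 15.453027725219727), array([ 507.26, -252.59], dtype=float32), np.float64(76.34943193732315))
1.95 [3.14 0.   0.34] [ 207.73 -589.48  214.67]
```

View pics/c1.png

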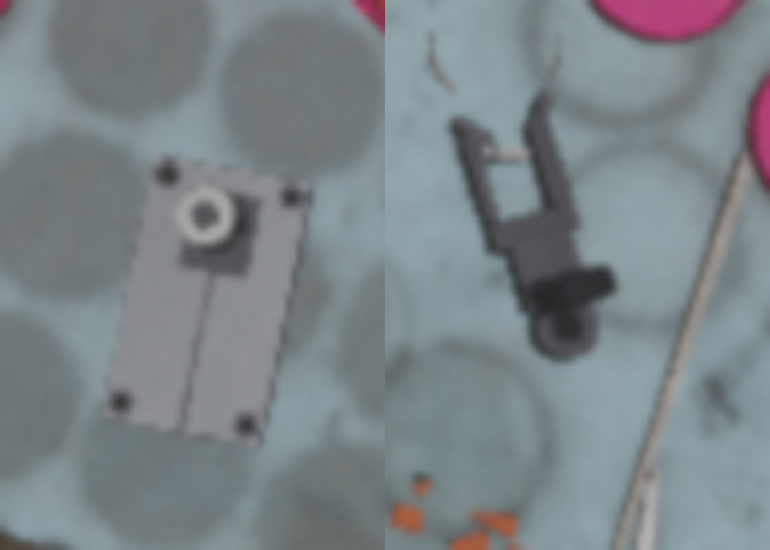

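View pics/side1.png

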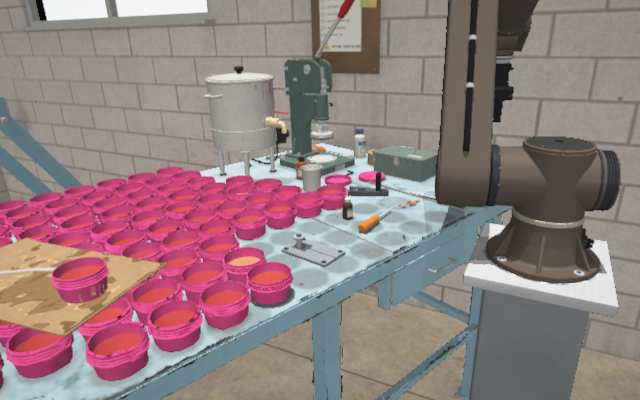

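The plate (head near pixel (268,209) in the top view) points about −11°. The hook's mouth points about +16°, with the handle near (507,−254). I'm approaching the hook now.

Emit:
{"fn": "step_arm", "kwargs": {"increments": [{"slide":[0.08,-0.045,-0.005],"roll":-0.18},{"slide":[0.13,-0.072,-0.01],"roll":-0.36},{"slide":[0.18,-0.1,-0.015],"roll":-0.54},{"slide":[0.23,-0.13,-0.015],"roll":-0.72},{"slide":[0.28,-0.155,-0.015],"roll":-0.9}]}}

```text
t: 2.58
eef_pos: [415.8, -354.6, 230.0]
tcp_rot: [3.141, 0.0, 1.244]
ft_force: [0.0, -1.2, 0.1]
opening: 0.999
grip_force: 0.0
```

```bash
cat >> h.py <<'E'
def go(x,y,z,yaw):
    s=state();p=s["eef_pos"];r=s["tcp_rot"];w=r[2]
    d=np.array([x,y,z])-p
    tx=np.array([np.cos(w),np.sin(w),0]);ty=np.array([np.sin(w),-np.cos(w),0])
    print("t %.2f pos"%s["t"],p.round(1),"rot",r.round(4),"F",s["ft_force"].round(1),"M",s["moment"].round(2),"open %.3f grip %.1f"%(s["opening"],s["grip_force"]))
    print("slide",(np.array([d@tx,d@ty,-d[2]])/1000).round(4),"roll",round((w-yaw+np.pi)%(2*np.pi)-np.pi,4))
E
python3 -c "
from h import *
go(507,-254,230,1.84)"
```

```text
t 2.58 pos [ 415.8 -354.6  230. ] rot [3.1409e+00 5.0000e-04 1.2444e+00] F [ 0.  -1.2  0.1] M [-0.05 -0.13  0.02] open 0.999 grip 0.0
slide [0.1245 0.0541 0.    ] roll -0.5956
```

Emit:
{"fn": "step_arm", "kwargs": {"increments": [{"slide":[0.04,0.018,0],"roll":-0.17},{"slide":[0.08,0.035,0],"roll":-0.34},{"slide":[0.12,0.052,0],"roll":-0.5},{"slide":[0.1245,0.054,0],"roll":-0.596},{"slide":[0.1245,0.054,0],"roll":-0.596}]}}

```text
t: 3.2
eef_pos: [506.7, -255.5, 229.6]
tcp_rot: [-3.142, 0.0, 1.835]
ft_force: [-0.3, 0.2, 0.0]
opening: 1.0
grip_force: 0.0
```

Run:
```python
from h import *
np.set_printoptions(precision=2,suppress=True)
c=cam("wrist");save(c,"w1.png");W=cloud(c)
for t,z in [("hook_throat",0),("hook_grip",58)]:
    for m in mark_of("wrist",t)[:2]: print(t,np.array(m["uv"]),round(m["confidence"],2),at_z(c,m["uv"],z))
def rect(lo,hi,zl,zh):
    m=(W[...,0]>lo[0])&(W[...,0]<hi[0])&(W[...,1]>lo[1])&(W[...,1]<hi[1])&(W[...,2]>zl)&(W[...,2]<zh)
    P=W[m][:,:2].astype(np.float32); return len(P),cv2.minAreaRect(P),P.mean(0),np.median(W[m][:,2])
print("hook",rect((440,-320),(640,-190),12,23))
print("handletop",rect((440,-320),(640,-190),70,82))
go(507,-254,230,1.84)
```

```text
hook_throat [361.5 178.2] 0.98 [ 557.72 -246.73    0.  ]
hook_grip [321.7 181.4] 0.61 [ 508.71 -251.07   58.  ]
hook (2657, ((541.9583740234375, -246.3945770263672), (134.879150390625, 54.642913818359375), 15.276456832885742), array([ 542.54, -243.66], dtype=float32), np.float64(17.529709219018663))
handletop (433, ((508.9383544921875, -253.37860107421875), (15.07865047454834, 27.225357055664062), 15.712306022644043), array([ 508.9, -252.8], dtype=float32), np.float64(75.37277364891742))
t 3.35 pos [ 506.1 -256.5  229.6] rot [-3.14  0.    1.83] F [-0.2 -0.3  0.6] M [-0.02 -0.13  0.06] open 1.000 grip 0.0
slide [ 0.  0. -0.] roll -0.0078
```

View pics/w1.png

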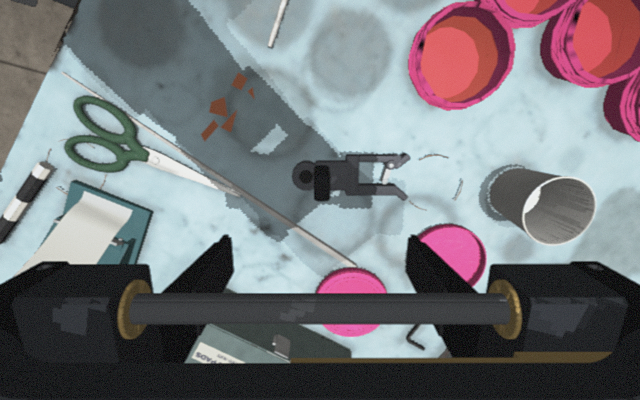

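The wrist view shows the hook lying clear, with the handle at about (322,182) and the mouth to the right. I'm descending onto the handle.

```bash
python3 -c "
from h import *
go(509,-253.4,39,1.841)"
```

```text
t 3.35 pos [ 506.1 -256.5  229.6] rot [-3.1416e+00  1.0000e-04  1.8322e+00] F [-0.2 -0.3  0.6] M [-0.02 -0.13  0.06] open 1.000 grip 0.0
slide [0.0022 0.0036 0.1906] roll -0.0088
```

Emit:
{"fn": "step_arm", "kwargs": {"increments": [{"slide":[0.002,0.0036,0.05],"roll":-0.009},{"slide":[0.002,0.0036,0.1],"roll":-0.009},{"slide":[0.002,0.0036,0.135],"roll":-0.009},{"slide":[0.002,0.0036,0.135],"roll":-0.009},{"slide":[0.002,0.0036,0.135],"roll":-0.009}], "fingers": 0.6}}

```text
t: 3.98
eef_pos: [509.7, -253.9, 95.9]
tcp_rot: [3.141, 0.001, 1.843]
ft_force: [0.4, 0.5, 0.3]
opening: 0.611
grip_force: 0.0
```

```bash
python3 -c "
from h import *
go(509,-253.4,39,1.841)"
```

```text
t 3.98 pos [ 509.7 -253.9   95.9] rot [3.1406e+00 1.3000e-03 1.8426e+00] F [0.4 0.5 0.3] M [-0.02 -0.09  0.03] open 0.611 grip 0.0
slide [ 0.0007 -0.0006  0.0569] roll 0.0016
```

Emit:
{"fn": "step_arm", "kwargs": {"increments": [{"slide":[0.0,0,0.03]},{"slide":[0,0,0.05]},{"slide":[0,0,0.057]},{"slide":[0,0,0.057]},{"slide":[0,0,0.057]}]}}

```text
invalid input at $.increments[0]: expected keys slide, roll
```

Emit:
{"fn": "step_arm", "kwargs": {"increments": [{"slide":[0,0,0]},{"slide":[0,0,0]},{"slide":[0,0,0]},{"slide":[0,0,0]},{"slide":[0,0,0]}], "fingers": 0}}

```text
invalid input at $.increments[0]: expected keys slide, roll
```

Emit:
{"fn": "step_arm", "kwargs": {"increments": [{"slide":[0,0,0]},{"slide":[0,0,-0.01]},{"slide":[0,0,-0.03]},{"slide":[0,0,-0.05]},{"slide":[0,0,-0.05]}]}}

```text
invalid input at $.increments[0]: expected keys slide, roll
```

Emit:
{"fn": "step_arm", "kwargs": {"increments": [{"slide":[0,0,0.03],"roll":0},{"slide":[0,0,0.05],"roll":0},{"slide":[0,0,0.057],"roll":0},{"slide":[0,0,0.057],"roll":0},{"slide":[0,0,0.057],"roll":0}]}}

```text
t: 4.6
eef_pos: [509.9, -253.5, 38.8]
tcp_rot: [3.14, 0.001, 1.844]
ft_force: [0.7, -0.2, 0.7]
opening: 0.6
grip_force: 0.0
```

Emit:
{"fn": "step_arm", "kwargs": {"increments": [{"slide":[0,0,0],"roll":0},{"slide":[0,0,0],"roll":0},{"slide":[0,0,0],"roll":0},{"slide":[0,0,0],"roll":0},{"slide":[0,0,0],"roll":0}], "fingers": 0}}

```text
t: 5.22
eef_pos: [509.2, -253.1, 37.6]
tcp_rot: [-3.141, -0.0, 1.844]
ft_force: [-1.0, -1.0, 0.3]
opening: 0.165
grip_force: 30.0
```

Emit:
{"fn": "step_arm", "kwargs": {"increments": [{"slide":[0,0,-0.01],"roll":0},{"slide":[0,0,-0.03],"roll":0},{"slide":[0,0,-0.06],"roll":0},{"slide":[0,0,-0.09],"roll":0},{"slide":[0,0,-0.09],"roll":0}]}}

```text
t: 5.85
eef_pos: [510.0, -253.5, 129.4]
tcp_rot: [3.139, 0.003, 1.844]
ft_force: [-0.3, -0.2, -5.6]
opening: 0.167
grip_force: 30.0
```

Run:
```python
from h import *
np.set_printoptions(precision=2,suppress=True)
# plate pose from first top pic + new
c=cam("top");save(c,"top2.png");W=cloud(c)
m=(W[...,0]>410)&(W[...,0]<600)&(W[...,1]>120)&(W[...,1]<290)&(W[...,2]>3)&(W[...,2]<14)
hsv=cv2.cvtColor(c["color"],cv2.COLOR_RGB2HSV)
m=m&(hsv[...,1]<40)
m=m.astype(np.uint8);m=cv2.morphologyEx(m,cv2.MORPH_OPEN,np.ones((3,3)))
n,l,st,_=cv2.connectedComponentsWithStats(m);k=1+np.argmax(st[1:,4]);print(st[k])
P=W[l==k][:,:2].astype(np.float32);r=cv2.minAreaRect(P);print(r);print(cv2.boxPoints(r))
h=(abs(W[...,0]-545)<40)&(abs(W[...,1]-204)<40)&(W[...,2]>28)&(W[...,2]<50);print(W[h].mean(0))
go(430,215,128,1.38)
```

```text
[ 249  198   37   52 1313]
((506.9571533203125, 208.0406951904297), (85.04248046875, 139.43934631347656), 79.23888397216797)
[[430.52 179.28]
 [567.51 153.25]
 [583.39 236.8 ]
 [446.4  262.83]]
[547.28 203.88  39.86]
t 5.90 pos [ 509.3 -253.1  127.9] rot [3.14 0.   1.84] F [ 0.3 -0.1 -6.5] M [0.01 0.02 0.02] open 0.168 grip 30.0
slide [ 0.47  0.05 -0.  ] roll 0.4638
```

Emit:
{"fn": "step_arm", "kwargs": {"increments": [{"slide":[0.025,0.003,0],"roll":0.03},{"slide":[0.075,0.008,0],"roll":0.08},{"slide":[0.13,0.013,0],"roll":0.13},{"slide":[0.185,0.018,0],"roll":0.18},{"slide":[0.24,0.024,0],"roll":0.23}]}}

```text
t: 6.52
eef_pos: [466.5, -13.9, 126.3]
tcp_rot: [-3.139, -0.0, 1.612]
ft_force: [1.5, -0.2, -5.2]
opening: 0.167
grip_force: 30.0
```

```bash
python3 -c "
from h import *
go(425,229,128,1.383)"
```

```text
t 6.53 pos [466.5 -13.9 126.3] rot [-3.1393e+00 -5.0000e-04  1.6117e+00] F [ 1.5 -0.2 -5.2] M [-0.02 -0.03  0.01] open 0.167 grip 30.0
slide [ 0.2444 -0.0315 -0.0017] roll 0.2287
```

Emit:
{"fn": "step_arm", "kwargs": {"increments": [{"slide":[0.055,-0.007,0],"roll":0.05},{"slide":[0.11,-0.014,0],"roll":0.1},{"slide":[0.165,-0.021,0],"roll":0.16},{"slide":[0.215,-0.028,0],"roll":0.205},{"slide":[0.244,-0.0315,0],"roll":0.229}]}}

```text
t: 7.15
eef_pos: [424.3, 228.7, 126.2]
tcp_rot: [-3.139, 0.001, 1.385]
ft_force: [1.1, -0.1, -5.7]
opening: 0.164
grip_force: 30.0
```

Emit:
{"fn": "step_arm", "kwargs": {"increments": [{"slide":[0,0,0],"roll":0},{"slide":[0,0,0],"roll":0}]}}

```text
t: 7.4
eef_pos: [425.3, 226.4, 126.6]
tcp_rot: [-3.14, 0.001, 1.385]
ft_force: [0.5, 0.4, -5.0]
opening: 0.166
grip_force: 30.0
```

Run:
```python
from h import *
np.set_printoptions(precision=2,suppress=True)
c=cam("wrist");save(c,"w2.png");W=cloud(c)
for t,z in [("hook_throat",89),("pin_head_nominal",35),("plate",0)]:
    for m in mark_of("wrist",t)[:2]: print(t,np.array(m["uv"]),round(m["confidence"],2),at_z(c,m["uv"],z))
h=(abs(W[...,0]-545)<40)&(abs(W[...,1]-204)<40)&(W[...,2]>30)&(W[...,2]<50)
P=W[h];print(len(P),P.mean(0),cv2.minAreaRect(P[:,:2].astype(np.float32)))
m=(W[...,2]>98)&(W[...,2]<113)&(abs(W[...,0]-460)<90)&(abs(W[...,1]-220)<50)
P=W[m];print(len(P),P.mean(0),cv2.minAreaRect(P[:,:2].astype(np.float32)))
go(425,229,128,1.383)
```

```text
hook_throat [395.2 235.9] 0.82 [474.16 213.5   89.  ]
plate [451.4 196.9] 0.94 [543.49 203.43   0.  ]
412 [551.59 212.16  37.27] ((551.8992919921875, 208.1483612060547), (21.53464698791504, 29.49470329284668), 23.635189056396484)
8124 [464.38 224.51 105.76] ((458.17236328125, 217.7040252685547), (55.27553176879883, 135.3682403564453), 79.71393585205078)
t 7.60 pos [425.9 226.1 127.3] rot [-3.14  0.    1.38] F [-0.6  0.2 -5.7] M [ 0.04  0.02 -0.04] open 0.167 grip 30.0
slide [ 0. -0. -0.] roll 0.0006
```

View pics/w2.png

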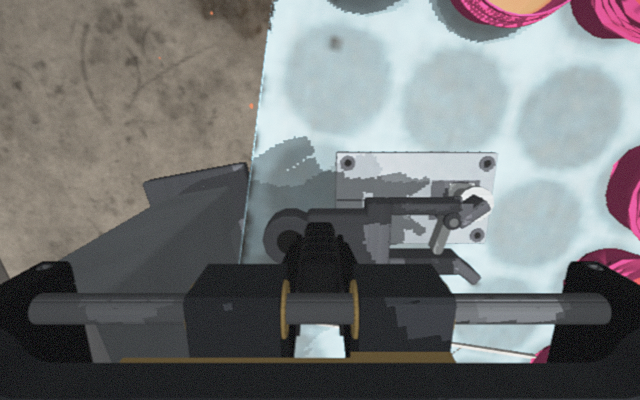

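Emit:
{"fn": "step_arm", "kwargs": {"increments": [{"slide":[0.003,-0.006,0.01],"roll":0.002},{"slide":[0.003,-0.006,0.03],"roll":0.002},{"slide":[0.003,-0.006,0.055],"roll":0.002},{"slide":[0.003,-0.006,0.072],"roll":0.002},{"slide":[0.003,-0.006,0.072],"roll":0.002}]}}

```text
t: 8.22
eef_pos: [419.6, 230.6, 54.3]
tcp_rot: [-3.139, 0.002, 1.383]
ft_force: [0.1, 0.4, -5.4]
opening: 0.171
grip_force: 30.0
```

Run:
```python
from h import *
np.set_printoptions(precision=2,suppress=True)
c=cam("wrist");save(c,"w3.png");W=cloud(c)
t=cam("top");save(t,"top3.png")
a=cv2.resize(c["color"][100:300,300:560,::-1],None,fx=3,fy=3,interpolation=cv2.INTER_CUBIC);cv2.imwrite("pics/w3c.png",a)
h=(abs(W[...,0]-545)<40)&(abs(W[...,1]-204)<40)&(W[...,2]>33)&(W[...,2]<48)
P=W[h];print(len(P),P.mean(0),cv2.minAreaRect(P[:,:2].astype(np.float32)))
T=cloud(t)
for nm,V,cc in (("w",W,c),("t",T,t)):
    m=(V[...,2]>24)&(V[...,2]<38)&(abs(V[...,0]-458)<75)&(abs(V[...,1]-220)<50)
    m&=cc["color"].max(2)<110
    P=V[m];print(nm,len(P),P.mean(0),cv2.minAreaRect(P[:,:2].astype(np.float32)))
h=(abs(T[...,0]-545)<40)&(abs(T[...,1]-204)<40)&(T[...,2]>33)&(T[...,2]<48)&(t["color"].min(2)>110)
P=T[h];print(len(P),P.mean(0),cv2.minAreaRect(P[:,:2].astype(np.float32)))
go(425,229,45,1.383)
```

```text
2614 [538.26 210.8   37.09] ((534.0048217773438, 210.87689208984375), (57.9195442199707, 54.936458587646484), 0.001165096997283399)
w 6528 [452.44 231.08  32.96] ((452.28118896484375, 223.88650512695312), (54.085411071777344, 134.2797393798828), 78.19994354248047)
t 92 [478.85 199.36  34.64] ((481.44671630859375, 213.28118896484375), (53.817779541015625, 70.9873275756836), 82.11408233642578)
75 [547.42 204.04  39.59] ((547.8136596679688, 204.15625), (28.50067710876465, 25.307945251464844), 88.88662719726562)
t 8.32 pos [420.4 230.9  55.7] rot [-3.14  0.    1.38] F [ 0.3 -0.7 -4.2] M [ 0.05  0.03 -0.03] open 0.167 grip 30.0
slide [-0.    0.    0.01] roll -0.0003
```

View pics/w3c.png

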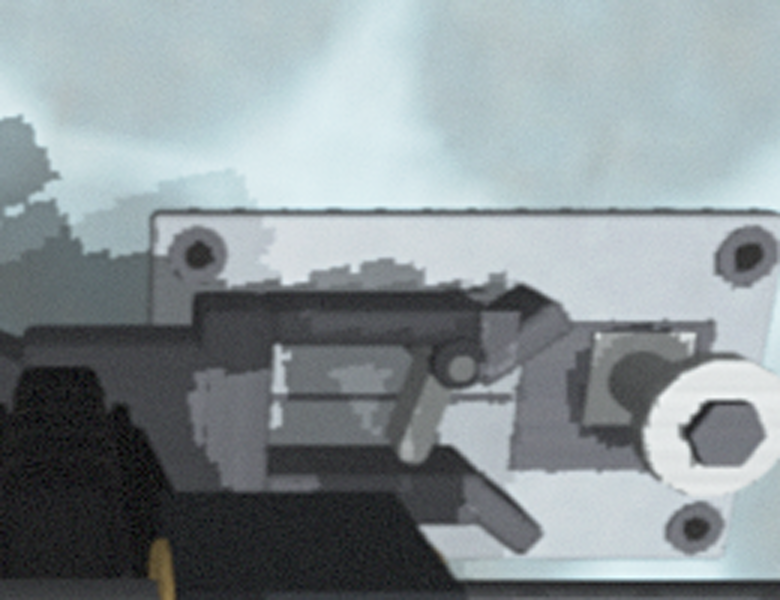

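The view shows the hook's mouth open toward the pin: rivet at about (453,222), head centre at about (539,243).

Run:
```python
from h import *
np.set_printoptions(precision=2,suppress=True)
c=cam("wrist");s=state();p=s["eef_pos"];w=s["tcp_rot"][2]
b=p[2]-38  # underside
ex=np.array([np.sin(w),-np.cos(w)]);ey=np.array([np.cos(w),np.sin(w)])
th=p[:2]+50*ex-2*ey
def hk(q): d=q[:2]-th;return np.array([d@ex,d@ey])
g=c["color"][200:300,480:600].astype(int)
m=((g.min(2)>150)&(g.max(2)-g.min(2)<14)).astype(np.uint8)
P=lambda u,v:(300+u/3,100+v/3)
for n,u,v,z in [("nut",727,433,41),("head",714,430,38),("rivet",460,365,b+20.5),("lipL",570,322,b+18),("lipR",541,533,b+18)]:
    q=at_z(c,P(u,v),z);print(n,q,hk(q))
print("top pin est",hk(np.array([547.4,204.0])),"bottom",b,"pose",p,w)
o,d=ray(c,(320,200));print(o)
```

```text
nut [550.14 206.24  41.  ] [81.87  1.91]
head [549.46 205.73  38.  ] [81.3   1.29]
rivet [500.61 229.17  38.48] [28.93 15.18]
lipL [523.32 233.    35.98] [50.52 23.19]
lipR [515.07 187.96  35.98] [ 50.83 -22.6 ]
top pin est [79.6 -0.8] bottom 17.98124564549976 pose [420.61 230.98  55.98] 1.3827517911047202
[435.58 307.27 225.47]
```

Emit:
{"fn": "step_arm", "kwargs": {"increments": [{"slide":[0.001,0,0.003],"roll":0},{"slide":[0.001,0,0.006],"roll":0},{"slide":[0.001,0,0.007],"roll":0},{"slide":[0.001,0,0.007],"roll":0}]}}

```text
t: 8.88
eef_pos: [420.6, 231.8, 48.5]
tcp_rot: [-3.142, 0.0, 1.383]
ft_force: [0.6, 0.0, -5.5]
opening: 0.165
grip_force: 30.0
```

Emit:
{"fn": "step_arm", "kwargs": {"increments": [{"slide":[0,0,0.001],"roll":0},{"slide":[0,0,0.001],"roll":0}]}}

```text
t: 9.12
eef_pos: [420.6, 231.8, 47.5]
tcp_rot: [-3.142, 0.0, 1.383]
ft_force: [0.6, -0.4, -5.7]
opening: 0.169
grip_force: 30.0
```

Emit:
{"fn": "step_arm", "kwargs": {"increments": [{"slide":[0,0,0.001],"roll":0},{"slide":[0,0,0.001],"roll":0}]}}

```text
t: 9.38
eef_pos: [420.6, 231.8, 46.5]
tcp_rot: [-3.142, 0.0, 1.383]
ft_force: [0.3, 0.4, -4.4]
opening: 0.167
grip_force: 30.0
```

Emit:
{"fn": "step_arm", "kwargs": {"increments": [{"slide":[0,0,0.0007],"roll":0},{"slide":[0,0,0.0007],"roll":0}]}}

```text
t: 9.62
eef_pos: [420.6, 231.9, 45.8]
tcp_rot: [-3.142, 0.0, 1.383]
ft_force: [0.6, 0.6, -4.6]
opening: 0.166
grip_force: 30.0
```

Emit:
{"fn": "step_arm", "kwargs": {"increments": [{"slide":[0,0,0.0005],"roll":0},{"slide":[0,0,0.0005],"roll":0}]}}

```text
t: 9.88
eef_pos: [420.7, 231.9, 45.6]
tcp_rot: [3.141, -0.0, 1.383]
ft_force: [-1.3, 0.6, 0.5]
opening: 0.163
grip_force: 30.0
```

Emit:
{"fn": "step_arm", "kwargs": {"increments": [{"slide":[0,0.006,0],"roll":0},{"slide":[0,0.012,0],"roll":0},{"slide":[0,0.018,0],"roll":0},{"slide":[0,0.024,0],"roll":0},{"slide":[0,0.03,0],"roll":0}]}}

```text
t: 10.5
eef_pos: [450.2, 226.2, 45.6]
tcp_rot: [-3.141, 0.0, 1.383]
ft_force: [-5.4, 1.4, 4.6]
opening: 0.165
grip_force: 30.0
```

Emit:
{"fn": "step_arm", "kwargs": {"increments": [{"slide":[0,0.002,0],"roll":0},{"slide":[0,0.004,0],"roll":0},{"slide":[0,0.006,0],"roll":0},{"slide":[0,0.008,0],"roll":0}]}}

```text
t: 11.0
eef_pos: [457.7, 224.7, 45.5]
tcp_rot: [-3.141, 0.0, 1.383]
ft_force: [-6.0, 0.6, 6.0]
opening: 0.165
grip_force: 30.0
```

Emit:
{"fn": "step_arm", "kwargs": {"increments": [{"slide":[0,0.001,-0.0003],"roll":0},{"slide":[0,0.002,-0.0003],"roll":0},{"slide":[0,0.003,-0.0003],"roll":0}]}}

```text
t: 11.38
eef_pos: [461.0, 224.1, 45.6]
tcp_rot: [-3.142, 0.0, 1.383]
ft_force: [-1.4, -0.2, -0.5]
opening: 0.171
grip_force: 30.0
```

Emit:
{"fn": "step_arm", "kwargs": {"increments": [{"slide":[0,0.001,0],"roll":0},{"slide":[0,0.002,0],"roll":0},{"slide":[0,0.003,0],"roll":0}]}}

```text
t: 11.75
eef_pos: [464.0, 223.6, 45.6]
tcp_rot: [3.141, 0.0, 1.383]
ft_force: [-1.5, -0.4, -3.0]
opening: 0.167
grip_force: 30.0
```

Emit:
{"fn": "step_arm", "kwargs": {"increments": [{"slide":[0,0.001,0],"roll":0},{"slide":[0,0.002,0],"roll":0},{"slide":[0,0.003,0],"roll":0}]}}

```text
t: 12.12
eef_pos: [464.9, 223.1, 45.8]
tcp_rot: [-3.138, 0.001, 1.383]
ft_force: [-13.7, 4.7, 7.5]
opening: 0.165
grip_force: 30.0
```

Emit:
{"fn": "step_arm", "kwargs": {"increments": [{"slide":[0,0.001,0],"roll":0},{"slide":[0,0.002,0],"roll":0},{"slide":[0,0.003,0],"roll":0}]}}

```text
t: 12.5
eef_pos: [467.1, 222.6, 45.8]
tcp_rot: [-3.137, 0.002, 1.383]
ft_force: [-17.8, 4.6, 10.9]
opening: 0.166
grip_force: 30.0
```

Emit:
{"fn": "step_arm", "kwargs": {"increments": [{"slide":[0,0.0,-0.0003],"roll":0},{"slide":[0,0.001,-0.0003],"roll":0},{"slide":[0,0.001,-0.0003],"roll":0}]}}

```text
t: 12.88
eef_pos: [468.0, 222.3, 46.0]
tcp_rot: [-3.137, 0.002, 1.383]
ft_force: [-15.7, 3.6, 8.2]
opening: 0.165
grip_force: 30.0
```

Emit:
{"fn": "step_arm", "kwargs": {"increments": [{"slide":[0,0.001,0],"roll":0},{"slide":[0,0.002,0],"roll":0}]}}

```text
t: 13.12
eef_pos: [469.4, 221.9, 46.0]
tcp_rot: [-3.136, 0.002, 1.383]
ft_force: [-19.8, 4.4, 11.0]
opening: 0.167
grip_force: 30.0
```

Run:
```python
from h import *
c=cam("wrist")
a=cv2.resize(c["color"][180:290,330:530,::-1],None,fx=4,fy=4,interpolation=cv2.INTER_CUBIC);cv2.imwrite("pics/w4c.png",a)
go(0,0,0,0)
```

```text
t 13.18 pos [469.5 221.9  46. ] rot [-3.1357e+00  2.4000e-03  1.3833e+00] F [-18.9   4.    9.9] M [0.88 2.63 0.16] open 0.167 grip 30.0
slide [-0.3056 -0.4199  0.046 ] roll 1.3833
```

View pics/w4c.png

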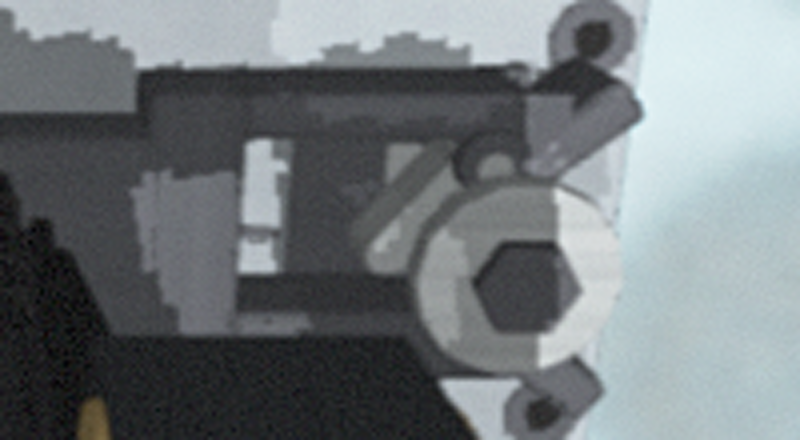

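The latch is folding (tip at about (424,244)) and the pin sits between the lips, so I'm continuing the push.

Emit:
{"fn": "step_arm", "kwargs": {"increments": [{"slide":[0,0.001,-0.0004],"roll":0},{"slide":[0,0.002,-0.0004],"roll":0}]}}

```text
t: 13.42
eef_pos: [471.6, 221.6, 46.1]
tcp_rot: [-3.136, 0.002, 1.383]
ft_force: [-16.3, 5.8, 4.8]
opening: 0.166
grip_force: 30.0
```

Emit:
{"fn": "step_arm", "kwargs": {"increments": [{"slide":[0,0.001,0],"roll":0},{"slide":[0,0.002,0],"roll":0}]}}

```text
t: 13.68
eef_pos: [473.8, 221.4, 46.1]
tcp_rot: [-3.136, 0.002, 1.384]
ft_force: [-14.3, 6.3, 3.7]
opening: 0.167
grip_force: 30.0
```

Emit:
{"fn": "step_arm", "kwargs": {"increments": [{"slide":[0,0.001,0],"roll":0},{"slide":[0,0.002,0],"roll":0}]}}

```text
t: 13.92
eef_pos: [476.2, 221.2, 46.1]
tcp_rot: [-3.137, 0.001, 1.384]
ft_force: [-11.6, 7.4, 1.0]
opening: 0.169
grip_force: 30.0
```

Emit:
{"fn": "step_arm", "kwargs": {"increments": [{"slide":[0,0.0015,0],"roll":0},{"slide":[0,0.003,0],"roll":0},{"slide":[0,0.0045,0],"roll":0}]}}

```text
t: 14.3
eef_pos: [481.6, 220.5, 46.0]
tcp_rot: [-3.139, 0.001, 1.384]
ft_force: [-7.5, 7.2, -2.4]
opening: 0.17
grip_force: 30.0
```

Emit:
{"fn": "step_arm", "kwargs": {"increments": [{"slide":[0,0.0015,0],"roll":0},{"slide":[0,0.003,0],"roll":0},{"slide":[0,0.0045,0],"roll":0}]}}

```text
t: 14.68
eef_pos: [486.6, 219.6, 45.9]
tcp_rot: [-3.14, 0.0, 1.383]
ft_force: [-4.5, 5.5, -4.9]
opening: 0.169
grip_force: 30.0
```

Emit:
{"fn": "step_arm", "kwargs": {"increments": [{"slide":[0,0.0015,0],"roll":0},{"slide":[0,0.003,0],"roll":0}]}}

```text
t: 14.92
eef_pos: [489.9, 219.1, 46.0]
tcp_rot: [-3.14, 0.0, 1.383]
ft_force: [-3.1, 6.6, -6.2]
opening: 0.165
grip_force: 30.0
```

Emit:
{"fn": "step_arm", "kwargs": {"increments": [{"slide":[0,0.0015,0],"roll":0},{"slide":[0,0.003,0],"roll":0},{"slide":[0,0.004,0],"roll":0}]}}

```text
t: 15.3
eef_pos: [495.1, 218.5, 46.3]
tcp_rot: [3.14, -0.001, 1.383]
ft_force: [1.5, 6.2, -6.8]
opening: 0.167
grip_force: 30.0
```

Emit:
{"fn": "step_arm", "kwargs": {"increments": [{"slide":[0,0.001,0],"roll":0},{"slide":[0,0.002,0],"roll":0}]}}

```text
t: 15.55
eef_pos: [496.5, 217.5, 46.2]
tcp_rot: [3.141, 0.0, 1.383]
ft_force: [-0.3, -0.3, -6.3]
opening: 0.168
grip_force: 30.0
```

Emit:
{"fn": "step_arm", "kwargs": {"increments": [{"slide":[0,0.001,0],"roll":0},{"slide":[0,0.001,0],"roll":0}]}}

```text
t: 15.8
eef_pos: [497.3, 217.1, 46.3]
tcp_rot: [-3.141, 0.0, 1.383]
ft_force: [-0.2, 0.0, -4.9]
opening: 0.166
grip_force: 30.0
```

The side force dropped to zero, so the latch has snapped shut. I'll settle the hook on the plate and check with a picture.

Emit:
{"fn": "step_arm", "kwargs": {"increments": [{"slide":[0,0,0.0003],"roll":0},{"slide":[0,0,0.0006],"roll":0},{"slide":[0,0,0.0006],"roll":0}]}}

```text
t: 16.18
eef_pos: [497.2, 217.3, 45.7]
tcp_rot: [-3.142, 0.0, 1.383]
ft_force: [0.1, -0.7, -5.6]
opening: 0.166
grip_force: 30.0
```

Run:
```python
from h import *
c=cam("wrist")
a=cv2.resize(c["color"][180:290,340:540,::-1],None,fx=4,fy=4,interpolation=cv2.INTER_CUBIC);cv2.imwrite("pics/w5c.png",a)
```

```text
(no output)
```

View pics/w5c.png

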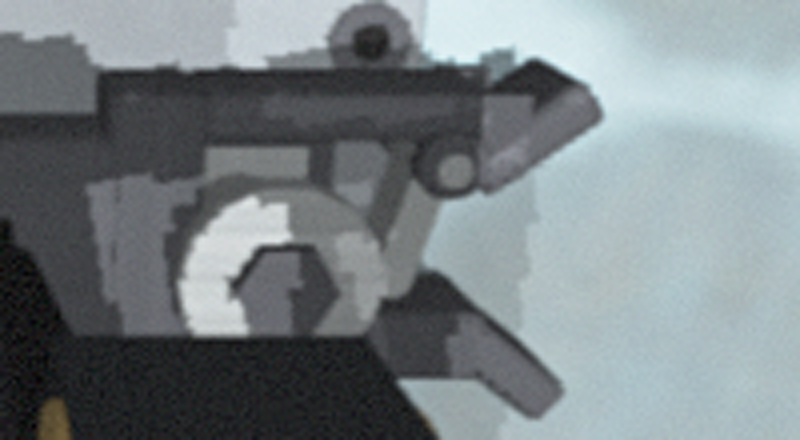

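The latch is shut behind the pin: its bar runs from the rivet (454,221) to about (440,251). Next is the tug.

Emit:
{"fn": "step_arm", "kwargs": {"increments": [{"slide":[0,-0.002,0.0002],"roll":0},{"slide":[0,-0.004,0.0002],"roll":0},{"slide":[0,-0.006,0.0002],"roll":0},{"slide":[0,-0.008,0.0002],"roll":0},{"slide":[0,-0.009,0.0002],"roll":0}]}}

```text
t: 16.85
eef_pos: [488.4, 219.0, 45.6]
tcp_rot: [3.141, 0.0, 1.383]
ft_force: [0.7, -0.6, -4.8]
opening: 0.169
grip_force: 30.0
```

Emit:
{"fn": "step_arm", "kwargs": {"increments": [{"slide":[0,-0.001,0],"roll":0},{"slide":[0,-0.001,0],"roll":0}]}}

```text
t: 17.1
eef_pos: [487.4, 219.2, 45.6]
tcp_rot: [-3.142, 0.0, 1.383]
ft_force: [-0.3, -0.5, -3.4]
opening: 0.164
grip_force: 30.0
```

Emit:
{"fn": "step_arm", "kwargs": {"increments": [{"slide":[0,-0.001,0],"roll":0},{"slide":[0,-0.001,0],"roll":0}]}}

```text
t: 17.35
eef_pos: [486.5, 219.3, 45.6]
tcp_rot: [3.141, 0.0, 1.383]
ft_force: [-0.3, 0.5, -3.7]
opening: 0.164
grip_force: 30.0
```

Emit:
{"fn": "step_arm", "kwargs": {"increments": [{"slide":[0,-0.001,0],"roll":0},{"slide":[0,-0.001,0],"roll":0}]}}

```text
t: 17.6
eef_pos: [485.5, 219.5, 45.6]
tcp_rot: [3.141, 0.0, 1.383]
ft_force: [-0.6, 0.1, -2.2]
opening: 0.172
grip_force: 30.0
```

Emit:
{"fn": "step_arm", "kwargs": {"increments": [{"slide":[0,-0.001,0],"roll":0},{"slide":[0,-0.001,0],"roll":0}]}}

```text
t: 17.85
eef_pos: [484.5, 219.8, 45.6]
tcp_rot: [3.141, 0.0, 1.383]
ft_force: [1.2, 1.0, -3.7]
opening: 0.168
grip_force: 30.0
```

Emit:
{"fn": "step_arm", "kwargs": {"increments": [{"slide":[0,-0.0005,0],"roll":0},{"slide":[0,-0.0005,0],"roll":0}]}}

```text
t: 18.1
eef_pos: [484.3, 219.8, 45.6]
tcp_rot: [3.141, -0.0, 1.383]
ft_force: [2.7, -0.4, -4.9]
opening: 0.168
grip_force: 30.0
```

Emit:
{"fn": "step_arm", "kwargs": {"increments": [{"slide":[0,-0.0005,0],"roll":0},{"slide":[0,-0.001,0],"roll":0}]}}

```text
t: 18.35
eef_pos: [484.1, 219.9, 45.6]
tcp_rot: [3.139, -0.001, 1.383]
ft_force: [7.8, -3.8, -8.4]
opening: 0.167
grip_force: 30.0
```

Emit:
{"fn": "step_arm", "kwargs": {"increments": [{"slide":[0,-0.0004,0],"roll":0},{"slide":[0,-0.0004,0],"roll":0}]}}

```text
t: 18.6
eef_pos: [484.0, 220.0, 45.7]
tcp_rot: [3.139, -0.001, 1.383]
ft_force: [9.1, -4.0, -8.4]
opening: 0.166
grip_force: 30.0
```

Emit:
{"fn": "step_arm", "kwargs": {"increments": [{"slide":[0,-0.0005,0],"roll":0},{"slide":[0,-0.0005,0],"roll":0},{"slide":[0,-0.0005,0],"roll":0},{"slide":[0,-0.0005,0],"roll":0},{"slide":[0,-0.0005,0],"roll":0}]}}

```text
t: 19.23
eef_pos: [483.9, 220.0, 45.7]
tcp_rot: [3.138, -0.001, 1.383]
ft_force: [10.5, -2.9, -8.5]
opening: 0.168
grip_force: 30.0
```

Emit:
{"fn": "step_arm", "kwargs": {"increments": [{"slide":[0,0,0],"roll":0},{"slide":[0,0,0],"roll":0},{"slide":[0,0,0],"roll":0}]}}

```text
t: 19.6
eef_pos: [483.9, 220.1, 45.7]
tcp_rot: [3.138, -0.001, 1.383]
ft_force: [10.3, -4.4, -8.4]
opening: 0.166
grip_force: 30.0
```

Emit:
{"fn": "step_arm", "kwargs": {"increments": [{"slide":[0,0.0015,0],"roll":0},{"slide":[0,0.003,0],"roll":0},{"slide":[0,0.005,0],"roll":0},{"slide":[0,0.006,0],"roll":0}]}}

```text
t: 20.1
eef_pos: [487.6, 219.0, 45.6]
tcp_rot: [-3.141, 0.0, 1.383]
ft_force: [-4.3, 0.4, 1.0]
opening: 0.168
grip_force: 30.0
```

Emit:
{"fn": "step_arm", "kwargs": {"increments": [{"slide":[0,0,0.0003],"roll":0},{"slide":[0,0,0.0003],"roll":0}]}}

```text
t: 20.35
eef_pos: [487.8, 219.0, 45.6]
tcp_rot: [-3.141, 0.0, 1.383]
ft_force: [-4.0, 0.2, 5.4]
opening: 0.166
grip_force: 30.0
```

Emit:
{"fn": "step_arm", "kwargs": {"increments": [{"slide":[0,0,0],"roll":0},{"slide":[0,0,0],"roll":0},{"slide":[0,0,0],"roll":0},{"slide":[0,0,0],"roll":0}], "fingers": 0.42}}

```text
t: 20.85
eef_pos: [488.1, 219.0, 45.2]
tcp_rot: [3.141, 0.0, 1.383]
ft_force: [0.1, 0.4, 0.7]
opening: 0.418
grip_force: 0.0
```

Emit:
{"fn": "step_arm", "kwargs": {"increments": [{"slide":[0,0,-0.01],"roll":0},{"slide":[0,0,-0.03],"roll":0},{"slide":[0,0,-0.06],"roll":0},{"slide":[0,0,-0.1],"roll":0},{"slide":[0,0,-0.14],"roll":0}]}}

```text
t: 21.48
eef_pos: [487.9, 219.0, 187.2]
tcp_rot: [3.141, -0.0, 1.383]
ft_force: [-0.0, 1.0, 0.8]
opening: 0.418
grip_force: 0.0
```

Run:
```python
from h import *
np.set_printoptions(precision=2,suppress=True)
c=cam("wrist");W=cloud(c)
a=cv2.resize(c["color"][100:300,260:560,::-1],None,fx=2.5,fy=2.5,interpolation=cv2.INTER_CUBIC);cv2.imwrite("pics/w6c.png",a)
go(480,220,180,1.383)
```

```text
t 21.52 pos [489.5 219.6 192. ] rot [ 3.14 -0.    1.38] F [1.3 0.4 4.8] M [-0.02 -0.16 -0.02] open 0.423 grip 0.0
slide [-0.   -0.01  0.01] roll -0.0001
```

View pics/w6c.png

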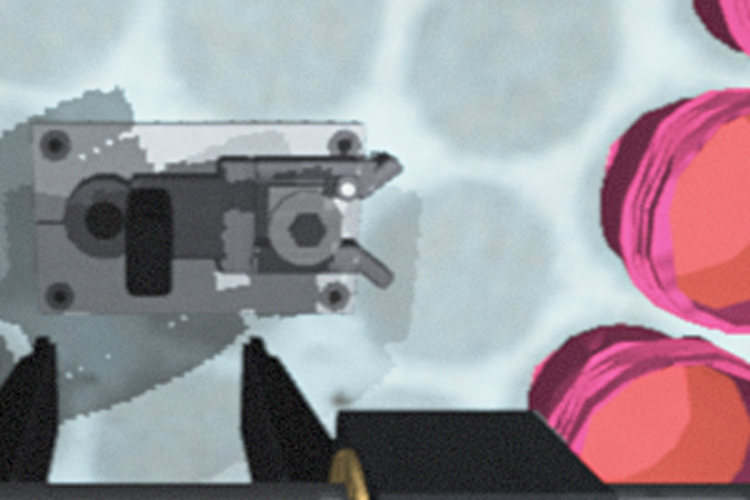

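The hook lies flat on the plate with the pin head at about (382,191) in its throat and the latch shut behind it. The gripper is clear, so I'm handing the job in.

Emit:
{"fn": "step_arm", "kwargs": {"increments": [{"slide":[0,0,0],"roll":0},{"slide":[0,0,0],"roll":0}]}}

```text
t: 21.78
eef_pos: [487.6, 218.9, 184.6]
tcp_rot: [-3.141, 0.001, 1.383]
ft_force: [-0.2, -0.9, -0.8]
opening: 0.421
grip_force: 0.0
```

```bash
python3 -c "
from h import *
print(env.job_done())"
```

```text
the job is handed in; nothing more can be done
None
```

The hook is latched on the pin and lying flat on the plate: the latch held a tug of about 11 N for about 0.9 s, the highest wrist-force reading while pushing on was about 23 N, and the job is handed in at about 22 s.

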